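Lock a hammer-head stop post into a slotted strut

TASK

Take the blue stop post out of its leaning wooden rest and stand it upright in the slotted strut at the yellow mark, hammer head down through the slot until the collar sits flat on the strut, and let go of it. Then take it again from above and give it a quarter turn, so that the head lies square across under the lips like the post already fitted, and let go. Leave the things lying around where they are.

Things in the scene. Friction and masses are not known exactly. Their poses are not given: they have to be found in the camera images.
- post_grip (a point): Centre of the square blue grip (24 x 24 x 100 mm, sides along x and y, steel bands) of the loose stop post; z runs from foot to top, the grip reaching 50 mm either way. Starts leaning about 40 degrees (0.70 rad) from vertical in the rest, y level; the upper 50 mm stick out free: grip there on the sides that face along y.
- post: The loose steel post, 128 mm long, 0.22 kg (+-25 %), axes as post_grip; origin = centre of the hammer head's underside, 78 mm below post_grip. From there up: hammer head 17 x 44 x 10 mm (long along y), round neck 15 mm thick and 10 long, collar 44 mm across and 8 thick (its underside 58 mm below post_grip), then the grip.
- mark (a point): Where the post belongs: point on the slot's centre line at the strut's upper face (40 mm above the table), at the yellow painted line. z up, y along the slot, x across it. The strut runs from 60 mm on the -y side to 160 mm on the +y side of it. A like fixed post, already locked, stands 120 mm off towards +y.
- strut: Fixed aluminium C channel 60 mm wide, 220 long (its y), 40 high; origin under its middle. Slot 22 mm wide all along the top between lips 6 mm thick; inside 52 mm wide, 30 mm deep under the lips: the head turns freely there either way, with 4 mm play under the lips when the collar sits on top. Fixed post's top is 148 mm over the table.
- rest: Fixed wooden rest, base 120 x 76 x 8 mm, under 80 mm high; origin on the table below the post's foot, x the way the post leans (away from the robot), base from 38 mm behind to 82 mm ahead. A toe carries the foot; a back with low cheeks, 1.5 mm clear, carries the grip's lower half. Lift the post straight up 60 mm or more before tilting it.
- tape_roll: Loose cream tape roll, 96 mm across, 24 mm high, a bystander; origin under its centre.
- wooden_rib: Loose flat wooden rib, 49 x 99 x 8 mm, a bystander; origin under its centre.
- round_cutter: Loose round metal cutter, 66 mm across, 35 mm high, a bystander; origin under its centre.
Mind the look-alikes: they are no part of the job. Of the things that look like the post, the larger one is meant.

How it is judged (in metres and radians):
On the way:
1. the post stands by itself in the slot at the mark, collar down on the strut, head still along the slot, let go (z of post_grip in the frame of mark between 0.05 and 0.063 m and y of post_grip in the frame of mark between -0.015 and 0.015 m and angle between post_grip's own z axis and vertical below 0.08 rad and angle between the y axis of post_grip and the y axis of mark, either way round below 0.3 rad and contact force between the fingers and post below 0.1 N), for 0.2 s.
At the end, for the whole second after the job is handed in: The post stands upright (within 0.06 rad) and at rest in the strut, within 15 mm of the mark along the slot, its collar down on the strut (post_grip 55 to 61 mm above the mark), its head turned across the slot within 12 degrees (0.21 rad) of square (z of post_grip in the frame of mark between 0.055 and 0.061 m and y of post_grip in the frame of mark between -0.015 and 0.015 m and angle between post_grip's own z axis and vertical below 0.06 rad and angle between the y axis of post_grip and the x axis of mark, either way round below 0.21 rad and linear speed of post below 0.02 m/s); the robot touches nothing.
It fails at once if a bystander (tape roll, rib, cutter) is moved by more than 30 mm (distance of any of tape_roll, wooden_rib, round_cutter from where it was at the start of the episode above 0.03 m).
It also fails if it takes over 51 s, if anything falls off the work surface, if the arm or the gripper's body presses on something with over 40 N, if the wrist force passes 120 N, or if a joint passes its speed limit or range.

ROBOT

A 6-joint arm with a two-finger parallel gripper is mounted at the origin on a cart in front of the work surface, level with it; the furniture and walls round the work are solid. World frame = base frame: x ahead of the robot, y to its left, z up, the work surface at z = 0. Lengths are in m, angles in degrees, forces in N, time in s.
With the tool pointing down it reaches from about 0.25 to 0.775 m from the base axis. Payload 4 kg.
Tool frame: the origin (TCP) lies between the finger pads; the fingertips stand 11 mm ahead of it and the grasp point (between the pads) lies 8 mm behind it; z points along the fingers, x is the direction in which the jaws open and shut, and the axes are right-handed (so a half turn about z gives the same grasp; the last joint's range is limited). The gripper opens to 85 mm and grips with 20 to 120 N. Pads are 22 mm wide; open, the fingers measure 114 mm over their backs; the gripper's body (76 mm by 85 mm) begins 54 mm behind the grasp point. The pads swing forward as they close: fully open they stand 13 mm farther back than shut.
Start: joints at [58.092, 4.996, 78.535, -0, 96.463, -5.907], TCP at [0.241, 0.494, 0.242] pointing down, gripper open.
Joint ranges: [-177.83, 177.83], [-43.37, 116.18], [15.69, 146.23], [-61.86, 241.86], [9.47, 152.12], [-147.06, 147.06]. Speed limits (degrees/s): [159.86, 159.86, 180, 180, 180, 180].

INTERFACE

Orientations are given as a 3x3 rotation matrix whose columns are the frame's x, y, z axes.
In Python, from workcell import telemetry, optics, manip gives the robot as it stands.
- The arm moves only by the tool send_rows, never from a script. Its argument "steps" is one flat list of numbers, 7 for each row, row after row: the shift along the tool's x, y, z in m, then the turn, a rotation vector about the tool's x, y, z in degrees, then the opening, from -1 (shut) to 1 (fully open), so that 0 is half open. A call has 1 to 8 rows; each row shifts and turns the commanded pose from where the row before left it, along the tool's axes as they then stand; what a row does not reach is not made up. A row lasts 1/10 s, in which the tool goes at most 50 mm and 8.59 degrees, less where a joint would pass 70% of its speed; a pose out of reach is approached as far as the arm can. A call is refused whole if a number of a shift passes 0.05 or a number of a turn 8.59, either way. A call with a gripper value outside its range is refused whole. The fingers move at their own pace and stop on an object; "squeeze" is the grip in N (left out, the last holds). Time passes only in rows, so rows that do not move let the fingers close. It gives the time, the measured TCP pose, the force and the opening at its end, in the units of the state.
- telemetry.get_obs(): the state, without advancing time (a new reading comes with each control period).
- optics.grab_frame(name): name is "side" or "top"; returns a dict with "image" (420x560x3 uint8, red, green, blue), "fx", "fy", "cx", "cy" (pixels), "distortion" ([k1, k2, p1, p2, k3] as OpenCV has them; the pictures are not rectified), "T" (4x4, takes a point from camera to world coordinates). Camera axes: x right, y up, looking along -z (the intrinsics and any distortion apply to the point x, -y, -z); pixel columns grow to the right and rows downward; lengths in m; the calibration is good to about 2 mm. A picture is of the moment at which its call begins. There is no depth.
- manip.finish_job(): hands the job in, once; it reports no verdict.
The state is a dict: "time": time; "q": joint angles; "dq": joint speeds; "joint_torque": joint torques, N m; "ee_pos": TCP position; "tcp_rot": TCP orientation; "contact_force": force on the tool from outside, world axes, zero at the start; "moment": the same for the moment, N m; "opening": opening from 0.0 (shut) to 1.0 (fully open).
Only numpy, scipy, OpenCV 4.12 (cv2) and the standard library are available. Lean on these libraries where they do the work, as an engineer would, in place of code of your own. Each camera call takes 0.05 s, during which the arm holds its last target. There are 200 camera calls.

## Working session

There is one attempt and no reset: what is moved stays moved. The work goes in short steps, Python scripts to look and compute and a tool call to move; the robot and the scene stay as the last step left them, time stands still between calls to the robot, and variables do not carry over. Pictures are saved under pics/ and viewed, about 8 in all and at most 12, crops included, and the job is handed in when it is done.

Besides the shell and the picture viewer there is one more tool, called after ">>>" as a command line: name --argument value ..., lists and objects as JSON in quotes. send_rows: Moves the arm, as the interface text tells. Its arguments: {"type":"object","properties":{"steps":{"type":"array","items":{"type":"number"}},"squeeze":{"type":"number"}},"required":["steps"]}

```bash
mkdir -p pics; ls; cat > h.py <<'E'
import numpy as np,cv2,pickle
from workcell import telemetry, optics, manip
def grab(n,tag):
    f=optics.grab_frame(n); pickle.dump(f,open(f'pics/{tag}.pkl','wb'))
    return f
def load(tag): return pickle.load(open(f'pics/{tag}.pkl','rb'))
def K(f): return np.array([[f['fx'],0,f['cx']],[0,f['fy'],f['cy']],[0,0,1.]]),np.array(f['distortion'],float)
def ray(f,p):
    k,d=K(f); u=cv2.undistortPoints(np.array([[p]],float),k,d)[0,0]
    T=np.array(f['T']); v=T[:3,:3]@np.array([u[0],-u[1],-1.]); return T[:3,3],v/np.linalg.norm(v)
def atz(f,p,z):
    o,v=ray(f,p); return o+v*(z-o[2])/v[2]
def tri(f,p,g,q):
    a,u=ray(f,p);b,v=ray(g,q); A=np.c_[u,-v]; s=np.linalg.lstsq(A,b-a,rcond=None)[0]
    P=a+u*s[0];Q=b+v*s[1]; return (P+Q)/2,np.linalg.norm(P-Q)
def proj(f,X):
    T=np.linalg.inv(np.array(f['T']));c=(T[:3,:3]@np.atleast_2d(X).T).T+T[:3,3]
    k,d=K(f); return cv2.projectPoints(c*[1,-1,-1],np.zeros(3),np.zeros(3),k,d)[0][:,0]
def save(f,name,box=None,s=1):
    im=f['image'][:,:,::-1]
    if box: x0,y0,x1,y1=box; im=im[y0:y1,x0:x1]
    cv2.imwrite(f'pics/{name}.png',cv2.resize(im,None,fx=s,fy=s,interpolation=cv2.INTER_CUBIC))
E
python3 - <<'E'
from h import *
for n in('top','side'):
    f=grab(n,n+'0'); save(f,n+'0',None,1.4); print(n,np.array(f['T']).round(3).tolist(),f['fx'],f['distortion'])
o=telemetry.get_obs();print(o['time'],o['ee_pos'],np.array(o['tcp_rot']).round(3).tolist(),o['opening'])
E
```

```text
pics
top [[0.026, 0.984, -0.177, 0.305], [-1.0, 0.026, 0.0, 0.002], [0.005, 0.177, 0.984, 1.243], [0.0, 0.0, 0.0, 1.0]] 458.6988301366896 [-0.15691688  0.          0.          0.          0.        ]
side [[0.937, 0.179, -0.3, 0.16], [-0.349, 0.526, -0.775, -0.992], [0.019, 0.831, 0.556, 0.769], [0.0, 0.0, 0.0, 1.0]] 541.455802680139 [-0.04981547  0.          0.          0.          0.        ]
0.1 [0.24088057 0.49396762 0.24121586] [[0.438, 0.899, -0.001], [0.899, -0.438, -0.002], [-0.002, -0.0, -1.0]] 0.9974464603988765
```

View pics/top0.png

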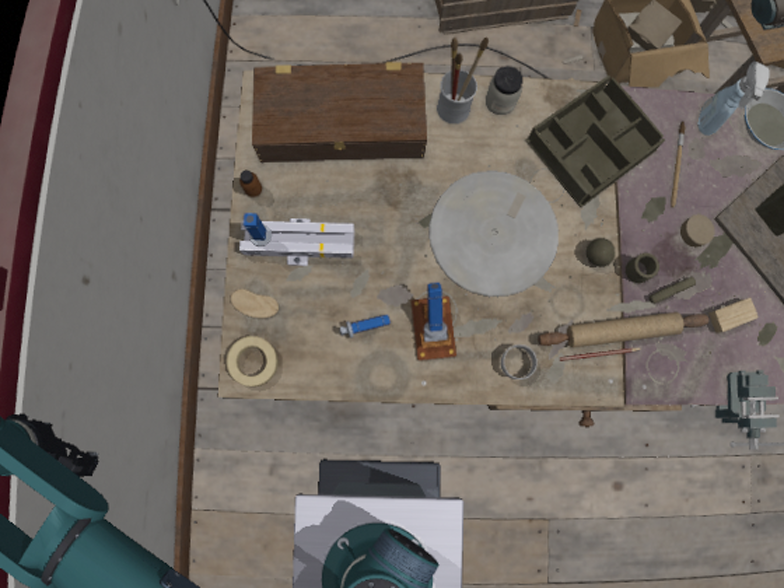

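View pics/side0.png

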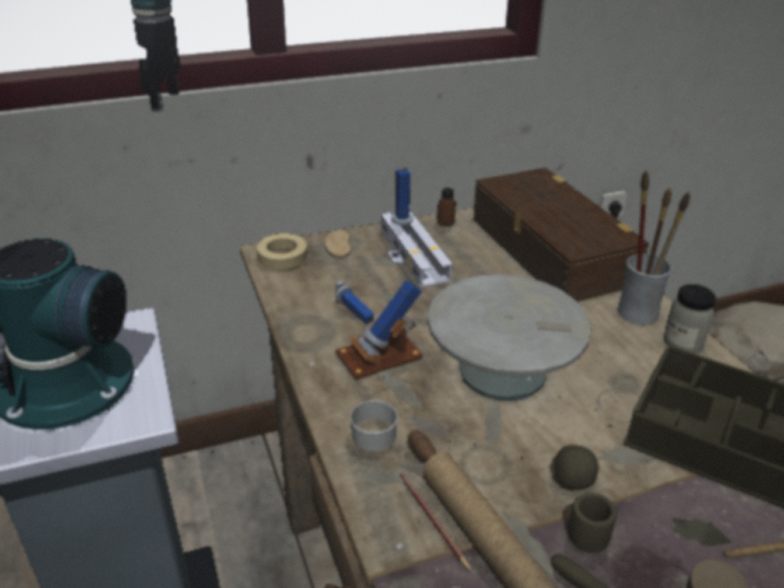

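The top picture shows x going up and y going left. Post candidates, in view pixels: the blue post leaning in the rest (434,310), a smaller blue one lying flat (365,326), and the fixed post (255,228). The leaning post is the one meant: it is in the rest and larger than the one lying down. The yellow mark is at about (322,238). I'll enlarge these to confirm and measure.

```bash
python3 - <<'E'
from h import *
a=load('top0');b=load('side0')
def crop(f,box,s):
    x0,y0,x1,y1=box; return cv2.resize(f['image'][y0:y1,x0:x1,::-1],None,fx=s,fy=s,interpolation=cv2.INTER_CUBIC)
def grid(im,box,s):
    for x in range(box[0],box[2],10): cv2.putText(im,str(x),(int((x-box[0])*s),8),0,.3,(0,0,255),1); cv2.line(im,(int((x-box[0]+.5)*s),10),(int((x-box[0]+.5)*s),16),(0,0,255),1)
    for y in range(box[1],box[3],10): cv2.putText(im,str(y),(0,int((y-box[1]+.5)*s)+4),0,.3,(0,0,255),1)
    return im
B=[(a,(290,195,340,265),8),(b,(230,190,310,275),7),(a,(165,145,260,190),8),(b,(265,115,330,205),6)]
I=[grid(crop(*x),x[1],x[2]) for x in B]
def row(p,q):
    h=max(p.shape[0],q.shape[0]); pad=lambda m:cv2.copyMakeBorder(m,0,h-m.shape[0],0,10,0)
    return np.hstack([pad(p),pad(q)])
cv2.imwrite('pics/c1.png',cv2.resize(row(I[0],I[1]),None,fx=.8,fy=.8,interpolation=cv2.INTER_AREA)); m=row(I[2],I[3]); print(m.shape); cv2.imwrite('pics/c2.png',cv2.resize(m,None,fx=.69,fy=.69,interpolation=cv2.INTER_AREA))
E
```

```text
(540, 1170, 3)
```

View pics/c1.png

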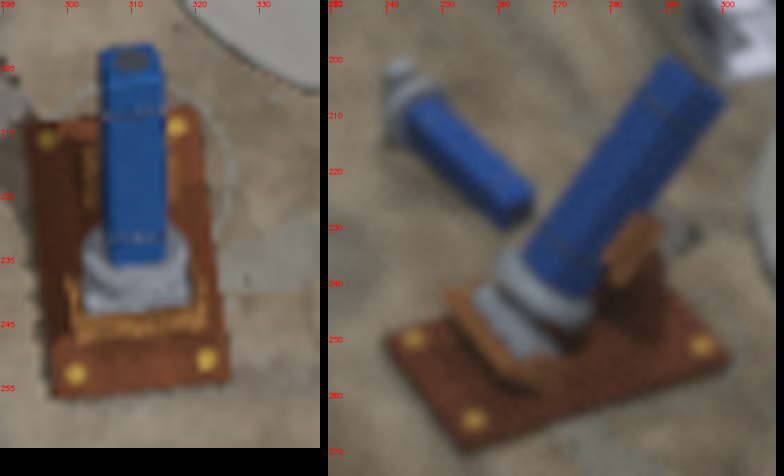

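View pics/c2.png

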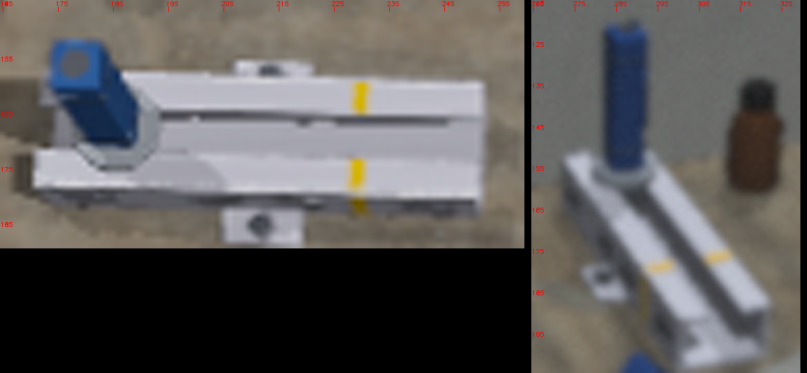

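```bash
cat > fit.py <<'E'
from h import *
from scipy.optimize import minimize
from scipy.spatial.transform import Rotation as R
def mask(f,box):
    h=cv2.cvtColor(f['image'],cv2.COLOR_RGB2HSV); m=((h[...,0]>100)&(h[...,0]<125)&(h[...,1]>120)&(h[...,2]>40)).astype(np.uint8)
    z=np.zeros_like(m);x0,y0,x1,y1=box;z[y0:y1,x0:x1]=m[y0:y1,x0:x1]
    return cv2.morphologyEx(z,cv2.MORPH_CLOSE,np.ones((5,5)))
C=np.array([[i,j,k] for i in(-.012,.012) for j in(-.012,.012) for k in(-.05,.05)])
def rot(p): return (R.from_euler('z',p[3])*R.from_euler('y',p[4])).as_matrix() if len(p)<6 else (R.from_rotvec([p[5],p[4],0])*R.from_euler('z',p[3])).as_matrix()
def hull(f,p,S=8):
    m=np.zeros((420,560),np.uint8); q=proj(f,C@rot(p).T+p[:3])
    h=cv2.convexHull(q.astype(np.float32))[:,0]
    big=np.round((h-q.min(0)+2)*S).astype(int)
    return h
def soft(f,p,box):
    x0,y0,x1,y1=box;S=6; m=np.zeros(((y1-y0)*S,(x1-x0)*S),np.uint8)
    h=hull(f,p); cv2.fillConvexPoly(m,np.round(((h+.5-[x0,y0])*S-.5)*16).astype(int),255,shift=4)
    return cv2.resize(m,(x1-x0,y1-y0),interpolation=cv2.INTER_AREA)/255.
def fit(fs,boxes,p0,w=None):
    ms=[mask(f,b)[b[1]:b[3],b[0]:b[2]] for f,b in zip(fs,boxes)]
    cost=lambda p:sum(((soft(f,p,b)-m)**2).sum() for f,b,m in zip(fs,boxes,ms))
    for _ in range(3):
        sx=np.array(p0)+np.vstack([np.zeros(len(p0)),np.diag([.015,.015,.015]+[.15]*(len(p0)-3))])
        r=minimize(cost,p0,method='Nelder-Mead',options=dict(initial_simplex=sx,xatol=1e-5,fatol=1e-3,maxiter=1500)); p0=r.x
    return r.x,r.fun,[m.sum() for m in ms]
E
python3 - <<'E'
from fit import *
a=load('top0');b=load('side0')
p,c,n=fit([a,b],[(290,195,340,265),(256,190,310,250)],[.38,-.06,.08,0,.7]); print(p.round(4),c,n)
for k,(f,bx) in enumerate([(a,(290,195,340,265)),(b,(256,190,310,250))]):
    print(fit([f],[bx],p)[:2])
t=lambda u,v:((u+.5)/5.52-.5+165,(v+.5)/5.52-.5+145)
s=lambda u,v:((u-531+.5)/4.14-.5+265,(v+.5)/4.14-.5+115)
print('mark tri',tri(a,t(359,137),b,s(690,262)))
for n,q in dict(mark=t(359,137),upO=t(362,82),upI=t(360,114),loI=t(358,158),loO=t(356,188),cRT=t(484,82),cRB=t(482,200),loL=t(35,188),iR=t(484,163),iL=t(36,152)).items(): print(n,atz(a,q,.04).round(4))
for n,q in dict(lipn=s(660,267),lipf=s(719,258)).items(): print(n,atz(b,q,.04).round(4))
g=lambda u,v:((u+.5)/6.4-.5+290,(v+.5)/6.4-.5+195)
for q in [(27,122),(203,105),(230,380),(52,397)]: print('rest',atz(a,g(*q),.008).round(4))
E
```

```text
[ 0.3424 -0.0299  0.0871  0.0851  0.6785] 907.0 [np.uint64(312), np.uint64(595)]
(array([ 0.342368 , -0.0298944,  0.0870656,  0.085056 ,  0.678496 ]), np.float64(312.0))
(array([ 0.342368 , -0.0298944,  0.0870656,  0.085056 ,  0.678496 ]), np.float64(595.0))
mark tri (array([0.64306148, 0.12473315, 0.04069567]), np.float64(0.003312826027026535))
mark [0.6416 0.1252 0.04  ]
upO [0.6699 0.125  0.04  ]
upI [0.6534 0.1252 0.04  ]
loI [0.6309 0.1252 0.04  ]
loO [0.6156 0.1255 0.04  ]
cRT [0.6714 0.0646 0.04  ]
cRB [0.6111 0.0634 0.04  ]
loL [0.6119 0.2846 0.04  ]
iR [0.6299 0.0631 0.04  ]
iL [0.6303 0.2854 0.04  ]
lipn [0.6251 0.1263 0.04  ]
lipf [0.6647 0.1247 0.04  ]
rest [ 0.5299 -0.0529  0.008 ]
rest [ 0.5393 -0.1283  0.008 ]
rest [ 0.4214 -0.1408  0.008 ]
rest [ 0.4124 -0.0656  0.008 ]
```

```bash
python3 - <<'E'
from fit import *
a=load('top0');b=load('side0')
B=[(290,195,340,265),(256,190,310,250)]
p,c,n=fit([a,b],B,[.5,-.094,.085,.1,.7]); print(p.round(4),c,n)
for f,bx in zip((a,b),B):
    m=mask(f,bx); s=soft(f,p,bx); d=s-m[bx[1]:bx[3],bx[0]:bx[2]]; print((d**2).sum(), s.sum(),m.sum())
Rm=rot(p); print(Rm.round(3).tolist(), 'foot',(p[:3]-.078*Rm[:,2]).round(4),'tip',(p[:3]+.05*Rm[:,2]).round(4))
E
```

```text
[ 0.5039 -0.0926  0.0794  0.1135  0.5868] 303.5033141099577 [np.uint64(312), np.uint64(595)]
27.8717108804306 350.9647058823529 312
275.6316032295271 720.6196078431373 595
[[0.827, -0.113, 0.55], [0.094, 0.994, 0.063], [-0.554, -0.0, 0.833]] foot [ 0.461  -0.0975  0.0144] tip [ 0.5314 -0.0895  0.121 ]
```

```bash
python3 - <<'E'
s=open('fit.py').read()
s=s.replace("    return cv2.morphologyEx(z,cv2.MORPH_CLOSE,np.ones((5,5)))","""    z=cv2.morphologyEx(z,cv2.MORPH_CLOSE,np.ones((3,3)))
    n,l,st,_=cv2.connectedComponentsWithStats(z,connectivity=4); k=1+st[1:,4].argmax()
    return cv2.morphologyEx((l==k).astype(np.uint8),cv2.MORPH_CLOSE,np.ones((5,5)))""").replace("[...,0]>100","[...,0]>98").replace(">120)",">95)")
open('fit.py','w').write(s)
E
python3 - <<'E'
from fit import *
a=load('top0');b=load('side0')
B=[(290,195,340,265),(256,190,310,250)]
p,c,n=fit([a,b],B,[.5,-.094,.085,.1,.7]); print(p.round(4),c,n)
ims=[]
for f,bx in zip((a,b),B):
    m=mask(f,bx); s=soft(f,p,bx); d=s-m[bx[1]:bx[3],bx[0]:bx[2]]; print((d**2).sum(), s.sum(),m.sum())
    x0,y0,x1,y1=bx;im=cv2.resize(f['image'][y0:y1,x0:x1,::-1],None,fx=7,fy=7,interpolation=cv2.INTER_CUBIC)
    for M,c in((m[y0:y1,x0:x1],(0,255,255)),((s>.5).astype(np.uint8),(0,0,255))):
        cs,_=cv2.findContours(cv2.resize(M,None,fx=7,fy=7,interpolation=0),0,2); cv2.drawContours(im,cs,-1,c,1)
    ims.append(cv2.copyMakeBorder(im,0,490-im.shape[0],0,5,0))
cv2.imwrite('pics/ov.png',np.hstack(ims))
Rm=rot(p); print(Rm.round(3).tolist(), 'foot',(p[:3]-.078*Rm[:,2]).round(4),'tip',(p[:3]+.05*Rm[:,2]).round(4))
for t in(.65,.7,.75):
  pass
E
```

```text
[ 0.5037 -0.0927  0.0799  0.1173  0.6189] 175.05427143406382 [np.uint64(326), np.uint64(547)]
16.627527873894657 355.964705882353 326
158.42674356016917 724.0941176470587 547
[[0.809, -0.117, 0.576], [0.095, 0.993, 0.068], [-0.58, 0.0, 0.815]] foot [ 0.4587 -0.098   0.0163] tip [ 0.5325 -0.0893  0.1206]
```

View pics/ov.png

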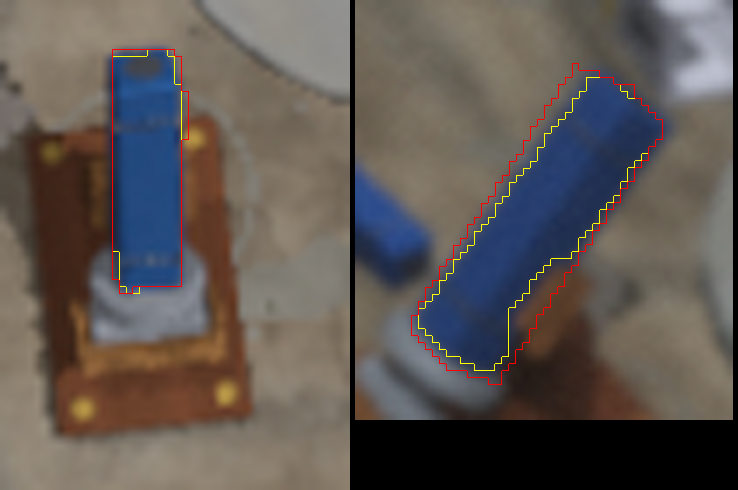

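```bash
python3 - <<'E'
import fit as F
from fit import *
a=load('top0');b=load('side0')
B=[(290,195,340,265),(256,190,310,225)]
ms=[mask(f,bx)[bx[1]:bx[3],bx[0]:bx[2]] for f,bx in zip((a,b),B)]
for t in (.62,.66,.70,.74):
  cost=lambda q:sum(((soft(f,[*q[:3],.112,t],bx)-m)**2).sum() for f,bx,m in zip((a,b),B,ms))
  r=minimize(cost,[.503,-.094,.08],method='Nelder-Mead',options=dict(initial_simplex=np.array([.503,-.094,.08])+np.vstack([np.zeros(3),np.eye(3)*.01])))
  Rm=rot([*r.x,.112,t]);print(t,r.x.round(4),r.fun,'foot',(r.x-.078*Rm[:,2]).round(4),'tip',(r.x+.05*Rm[:,2]).round(4))
E
```

```text
0.62 [ 0.505  -0.0932  0.0757] 75.89839292579776 foot [ 0.4599 -0.0982  0.0123] tip [ 0.5338 -0.0899  0.1164]
0.66 [ 0.5053 -0.093   0.0758] 77.13717800845829 foot [ 0.4578 -0.0984  0.0142] tip [ 0.5358 -0.0896  0.1153]
0.7 [ 0.5052 -0.093   0.0767] 85.72310649750095 foot [ 0.4553 -0.0986  0.017 ] tip [ 0.5372 -0.0894  0.1149]
0.74 [ 0.5049 -0.0929  0.0775] 98.37908496732027 foot [ 0.4526 -0.0987  0.0199] tip [ 0.5384 -0.0891  0.1144]
```

```bash
python3 - <<'E'
from h import *
a=load('top0');b=load('side0'); c=lambda *p:tuple(np.array(p)/1.4)
P,e=tri(a,c(495,231),b,c(509,317));print('wheel c',P,e)
for q in [(431,232),(558,232),(494,172),(494,294),(448,275)]: print(atz(a,c(*q),P[2]).round(3))
E
```

```text
wheel c [ 0.64451703 -0.20113181  0.10842332] 0.0021784892633615652
[ 0.638 -0.082  0.108]
[ 0.646 -0.319  0.108]
[ 0.759 -0.2    0.108]
[ 0.525 -0.198  0.108]
[ 0.558 -0.114  0.108]
```

>>> send_rows --steps '[0,0,0,0,0,-8.1,0.2,0,0,0,0,0,-8.1,0.2,0,0,0,0,0,-8.1,0.2,0,0,0,0,0,-8.1,0.2]' --squeeze 80

```text
time: 0.5
ee_pos: [0.2409, 0.4941, 0.2416]
tcp_rot: [[-0.117, 0.993, -0.001], [0.993, 0.117, -0.001], [-0.001, -0.001, -1.0]]
contact_force: [0.1, 0.5, 0.6]
opening: 0.604
```

>>> send_rows --steps '[-0.0438,0.0154,0,0,0,0,0,-0.0438,0.0154,0,0,0,0,0,-0.0438,0.0154,0,0,0,0,0,-0.0438,0.0154,0,0,0,0,0,-0.0438,0.0154,0,0,0,0,0,-0.0438,0.0154,0,0,0,0,0,-0.0438,0.0154,0,0,0,0,0]'

```text
time: 1.2
ee_pos: [0.3826, 0.1999, 0.2419]
tcp_rot: [[-0.112, 0.994, -0.0], [0.994, 0.112, -0.0], [0.0, -0.0, -1.0]]
contact_force: [1.2, 0.4, -0.2]
opening: 0.5
```

>>> send_rows --steps '[-0.0438,0.0154,0,0,0,0,0,-0.0438,0.0154,0,0,0,0,0,-0.0438,0.0154,0,0,0,0,0,-0.0438,0.0154,0,0,0,0,0,-0.0438,0.0154,0,0,0,0,0,-0.0438,0.0154,0,0,0,0,0,-0.0438,0.0154,0,0,0,0,0,0,0,0,0,0,0,0]'

```text
time: 2.0
ee_pos: [0.5247, -0.0958, 0.2404]
tcp_rot: [[-0.105, 0.994, -0.002], [0.994, 0.105, -0.001], [-0.001, -0.002, -1.0]]
contact_force: [-0.7, 0.3, -0.7]
opening: 0.503
```

>>> send_rows --steps '[0.005,0,0.03,0,0,0,0,0,0,0.03,0,0,0,0,0,0,0.03,0,0,0,0,0,0,0,0,0,0,0]'

```text
time: 2.4
ee_pos: [0.5195, -0.0844, 0.1467]
tcp_rot: [[-0.112, 0.994, -0.011], [0.994, 0.112, 0.003], [0.005, -0.011, -1.0]]
contact_force: [-1.2, 0.2, 0.0]
opening: 0.503
```

```bash
python3 - <<'E'
from h import *
a=grab('top','top1');b=grab('side','side1')
o=telemetry.get_obs();print(o['ee_pos'],o['opening'])
s=lambda f,B,k:cv2.resize(f['image'][B[1]:B[3],B[0]:B[2],::-1],None,fx=k,fy=k,interpolation=cv2.INTER_CUBIC)
cv2.imwrite('pics/p1.png',np.hstack([s(a,(280,170,350,260),5.5),s(b,(240,170,310,260),5.5)]))
E
```

```text
[ 0.52271146 -0.08542453  0.15216339] 0.49937296886024624
```

View pics/p1.png

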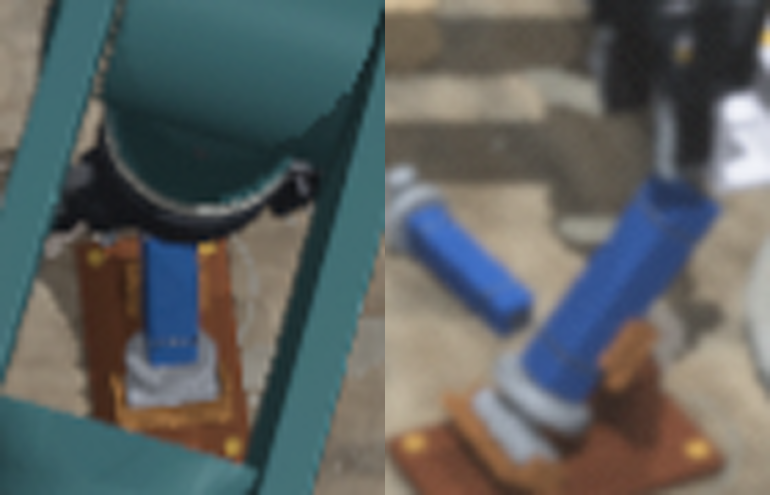

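The top view is mostly hidden by the arm. The side view shows the fingers just above and astride the leaning post's tip (about (680,180) in the crop). I'll shift 5.5 mm in y and go down.

>>> send_rows --steps '[-0.0055,0.001,0,0,0,0,0,0,0,0.02,0,0,0,0,0,0,0.02,0,0,0,0,0,0,0.02,0,0,0,0,0,0,0,0,0,0,0,0,0,0,0,0,0,0]'

```text
time: 3.1
ee_pos: [0.5258, -0.0918, 0.094]
tcp_rot: [[-0.111, 0.994, 0.002], [0.994, 0.111, -0.001], [-0.001, 0.002, -1.0]]
contact_force: [0.4, -0.2, -0.1]
opening: 0.501
```

Good. I'll close the gripper.

>>> send_rows --steps '[0,0,0,0,0,0,-0.3,0,0,0,0,0,0,-0.5,0,0,0,0,0,0,-1,0,0,0,0,0,0,-1,0,0,0,0,0,0,-1,0,0,0,0,0,0,-1]' --squeeze 80

```text
time: 3.7
ee_pos: [0.5262, -0.0917, 0.0948]
tcp_rot: [[-0.112, 0.994, 0.004], [0.994, 0.112, -0.001], [-0.002, 0.004, -1.0]]
contact_force: [0.5, 0.8, 5.9]
opening: 0.271
```

>>> send_rows --steps '[0,0,-0.01,0,0,0,-1,0,0,-0.015,0,0,0,-1,0,0,-0.02,0,0,0,-1,0,0,-0.025,0,0,0,-1,0,0,-0.025,0,0,0,-1,0,0,-0.025,0,0,0,-1,0,0,-0.02,0,0,0,-1,0,0,0,0,0,0,-1]'

```text
time: 4.5
ee_pos: [0.5262, -0.0918, 0.2361]
tcp_rot: [[-0.111, 0.994, 0.007], [0.994, 0.111, -0.002], [-0.003, 0.006, -1.0]]
contact_force: [0.5, -1.4, -1.9]
opening: 0.267
```

>>> send_rows --steps '[0,0,0,0,0,6.4,-1,0,0,0,-6,0,0,-1,0,0,0,-7,0,0,-1,0,0,0,-7,0,0,-1,0,0,0,-7,0,0,-1,0,0,0,-7,0,0,-1,0,0,0,-6.1,0,0,-1,0,0,0,0,0,0,-1]'

```text
time: 5.3
ee_pos: [0.5202, -0.0901, 0.2249]
tcp_rot: [[0.001, 0.772, 0.636], [1.0, -0.004, 0.003], [0.004, 0.636, -0.772]]
contact_force: [-0.0, -0.0, -2.8]
opening: 0.269
```

```bash
python3 - <<'E'
from h import *
print(telemetry.get_obs()['ee_pos'])
a=grab('top','top2');b=grab('side','side2')
o=telemetry.get_obs();print(o['ee_pos'],np.array(o['tcp_rot']).round(3).tolist(),o['q'])
s=lambda f,B,k:cv2.resize(f['image'][B[1]:B[3],B[0]:B[2],::-1],None,fx=k,fy=k,interpolation=cv2.INTER_CUBIC)
cv2.imwrite('pics/p2.png',np.hstack([s(a,(270,120,370,250),4),s(b,(240,100,340,230),4)]))
E
```

```text
[ 0.52015985 -0.09014002  0.22485168]
[ 0.52381089 -0.09132358  0.23056614] [[0.001, 0.768, 0.641], [1.0, -0.001, 0.0], [0.001, 0.641, -0.768]] [ -25.53906855  -22.24805322  111.79413096   19.71516429   55.10761002
 -121.65866624]
```

View pics/p2.png

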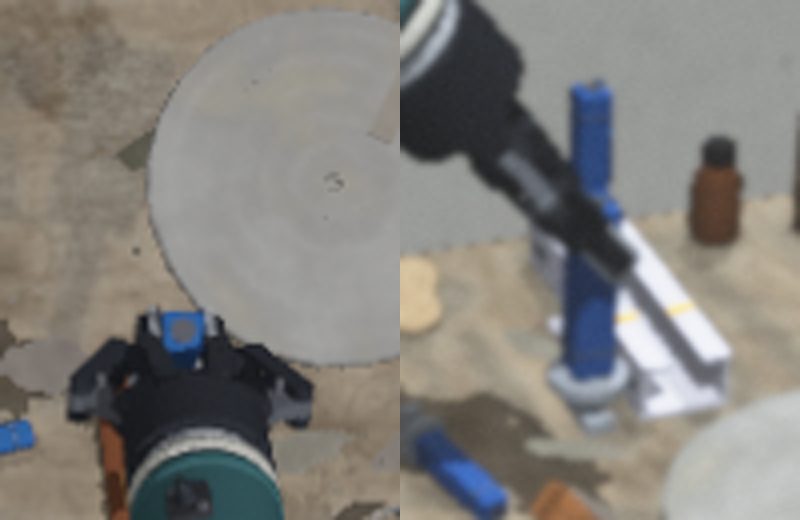

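```bash
python3 - <<'E'
from fit import *
b=load('side2');a=load('top2')
g=np.array([.5189,-.090,.2037])
h=cv2.cvtColor(b['image'],cv2.COLOR_RGB2HSV); m=((h[...,0]>98)&(h[...,0]<125)&(h[...,1]>95)&(h[...,2]>40))
def edges(p):
    s=soft(b,p,(270,140,310,200))
    return [(270+np.nonzero(s[r-140]>.5)[0].min()-.0, s[r-140].sum()) for r in (174,178,182,186,190)]
obs=[(270+np.nonzero(m[r,270:310])[0].min(),m[r,270:310].sum()) for r in (174,178,182,186,190)]
print(obs); print(edges([*g,0,0]))
B=(262,172,310,192); M=m[B[1]:B[3],B[0]:B[2]]*1.
# fit x shift & tilt, yaw/z fixed (all above bottom edge)
cost=lambda q:((soft(b,[g[0]+q[0],g[1],g[2]+q[2],0,q[1]],B)-M)**2).sum()
r=minimize(cost,[0,0,0],method='Nelder-Mead',options=dict(initial_simplex=[[0,0,0],[.006,0,0],[0,.1,0],[0,0,.006]]));print(r.x,r.fun)
im=cv2.resize(b['image'][140:220,260:320,::-1],None,fx=7,fy=7,interpolation=cv2.INTER_CUBIC)
th=np.linspace(0,2*np.pi,40)
circ=lambda R_,z:np.c_[R_*np.cos(th),R_*np.sin(th),0*th+z]
box=lambda z:np.array([[x*.0085,y*.022,z] for x,y in((1,1),(1,-1),(-1,-1),(-1,1),(1,1))])
Rm=rot([*g,0,r.x[1]]);gg=g+[r.x[0],0,r.x[2]]
for pts,c in((circ(.022,-.058),(0,255,0)),(circ(.022,-.05),(0,255,0)),(box(-.078),(0,0,255)),(np.array([[-.012,-.012,-.05],[-.012,-.012,.05],[.012,-.012,.05],[.012,-.012,-.05]]),(0,255,255))):
    q=((proj(b,pts@Rm.T+gg)+.5-[260,140])*7).astype(int); cv2.polylines(im,[q],False,c,1)
cv2.imwrite('pics/p3.png',im)
E
```

```text
[(np.int64(282), np.int64(11)), (np.int64(282), np.int64(11)), (np.int64(282), np.int64(11)), (np.int64(282), np.int64(12)), (np.int64(282), np.int64(11))]
[(np.float64(282.0), np.float64(15.16470588235294)), (np.float64(282.0), np.float64(15.0)), (np.float64(281.0), np.float64(15.031372549019608)), (np.float64(281.0), np.float64(14.945098039215686)), (np.float64(282.0), np.float64(14.666666666666666))]
[-0.00362146 -0.03386683  0.00802969] 61.66136101499424
```

View pics/p3.png

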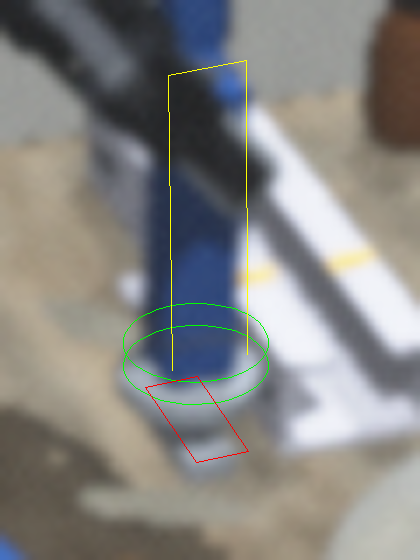

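```bash
cat > edge.py <<'E'
from fit import *
def edge(f,g,rows,tilt=0,x=(265,315)):
    im=f['image'][...,0].astype(float)
    Rm=rot([*g,0,tilt])
    for cn,dr in(((-.012,.012),-1),((.012,-.012),1)):
        L=proj(f,np.array([[*cn,z] for z in np.linspace(-.05,.05,60)])@Rm.T+g); out=[]
        for r in rows:
            o=np.argsort(L[:,1]); c=np.interp(r,L[o,1],L[o,0])
            xs=np.arange(c-5,c+5,.1); v=np.interp(xs,np.arange(560),cv2.GaussianBlur(im,(1,3),0.1)[r]); gr=np.gradient(v)*dr
            k=gr.argmax(); w=gr[max(0,k-10):k+11].clip(0); e=(xs[max(0,k-10):k+11]*w).sum()/w.sum()
            out.append((r,round(c,1),round(e-c,2)))
        print(cn,out)
E
python3 - <<'E'
from edge import *
b=load('side2'); g=np.array([.5189,-.090,.2037])
edge(b,g,[168,171,174,177,180,183,186,189,191])
print('px per m x',proj(b,[g,g+[.001,0,0],g+[0,0,.001],g-[0,0,.05]]))
E
```

```text
(-0.012, 0.012) [(168, np.float64(281.4), np.float64(-1.12)), (171, np.float64(281.3), np.float64(-1.18)), (174, np.float64(281.3), np.float64(-1.07)), (177, np.float64(281.2), np.float64(-1.12)), (180, np.float64(281.2), np.float64(-1.02)), (183, np.float64(281.1), np.float64(-1.02)), (186, np.float64(281.0), np.float64(-1.75)), (189, np.float64(281.0), np.float64(-1.71)), (191, np.float64(281.0), np.float64(0.2))]
(0.012, -0.012) [(168, np.float64(296.5), np.float64(1.69)), (171, np.float64(296.4), np.float64(3.96)), (174, np.float64(296.3), np.float64(-2.97)), (177, np.float64(296.2), np.float64(-2.92)), (180, np.float64(296.1), np.float64(-2.86)), (183, np.float64(295.9), np.float64(-2.74)), (186, np.float64(295.8), np.float64(-0.63)), (189, np.float64(295.7), np.float64(2.37)), (191, np.float64(295.6), np.float64(-2.55))]
px per m x [[288.80702286 171.0341412 ]
 [289.25796414 170.95684943]
 [288.81886597 170.61627617]
 [288.22901009 191.41795105]]
```

The overlay shows the post upright: its edges are within about 0.01 rad of vertical. It may sit about 3 mm further -x in the side view than predicted. I'll move over the mark, then compare it directly with the slot.

>>> send_rows --steps '[0.0269,0.0118,0.00985,0,0,0,-1,0.0269,0.0118,0.00985,0,0,0,-1,0.0269,0.0118,0.00985,0,0,0,-1,0.0269,0.0118,0.00985,0,0,0,-1,0.0269,0.0118,0.00985,0,0,0,-1,0.0269,0.0118,0.00985,0,0,0,-1,0.0269,0.0118,0.00985,0,0,0,-1,0.0269,0.0118,0.00985,0,0,0,-1]'

```text
time: 6.2
ee_pos: [0.6499, 0.1261, 0.2338]
tcp_rot: [[-0.0, 0.765, 0.644], [1.0, 0.0, 0.0], [-0.0, 0.644, -0.765]]
contact_force: [0.2, 0.3, -2.5]
opening: 0.268
```

>>> send_rows --steps '[0,-0.008,0.0096,0,0,0,-1,0,-0.008,0.0096,0,0,0,-1,0,-0.008,0.0096,0,0,0,-1,0,-0.008,0.0096,0,0,0,-1,0,0,0,0,0,0,-1,0,0,0,0,0,0,-1,0,0,0,0,0,0,-1]'

```text
time: 6.9
ee_pos: [0.6485, 0.1234, 0.1842]
tcp_rot: [[0.001, 0.763, 0.646], [1.0, -0.001, -0.0], [0.0, 0.646, -0.763]]
contact_force: [0.3, -0.5, -1.1]
opening: 0.271
```

```bash
python3 - <<'E'
from edge import *
a=grab('top','top3');b=grab('side','side3')
o=telemetry.get_obs();t=np.array(o['ee_pos']);Rt=np.array(o['tcp_rot']);print(t,Rt.round(3).tolist(),o['contact_force'])
g=t+Rt@np.array([.0013,-.021,.0175]);print('pred grip',g.round(4))
ims=[]
th=np.linspace(0,2*np.pi,60); circ=np.c_[.022*np.cos(th),.022*np.sin(th),0*th-.058]
for f,B,k in((a,(190,110,270,190),5),(b,(270,110,350,210),5)):
    x0,y0,x1,y1=B;im=cv2.resize(f['image'][y0:y1,x0:x1,::-1],None,fx=k,fy=k,interpolation=cv2.INTER_CUBIC)
    for pts,c in((circ+g,(0,255,0)),(np.array([[x*.012,y*.012,.05] for x,y in((1,1),(1,-1),(-1,-1),(-1,1),(1,1))])+g,(0,255,255)),(np.array([[.631,.075,.04],[.631,.285,.04]]),(0,0,255)),(np.array([[.653,.075,.04],[.653,.285,.04]]),(0,0,255))):
        q=((proj(f,pts)+.5-[x0,y0])*k).astype(int); cv2.polylines(im,[q],False,c,1)
    ims.append(cv2.copyMakeBorder(im,0,500-im.shape[0],0,0,0))
cv2.imwrite('pics/p4.png',np.hstack(ims))
edge(b,g,range(130,160,3))
E
```

```text
[0.64854363 0.12360879 0.18446898] [[0.0, 0.763, 0.646], [1.0, -0.001, 0.0], [0.0, 0.646, -0.763]] [ 0.19397042  0.547585   -2.28391204]
pred grip [0.6438 0.1249 0.1575]
(-0.012, 0.012) [(130, np.float64(298.5), np.float64(0.68)), (133, np.float64(298.3), np.float64(0.76)), (136, np.float64(298.2), np.float64(-0.13)), (139, np.float64(298.1), np.float64(-0.01)), (142, np.float64(298.0), np.float64(0.07)), (145, np.float64(297.9), np.float64(0.28)), (148, np.float64(297.8), np.float64(-0.51)), (151, np.float64(297.7), np.float64(-0.33)), (154, np.float64(297.6), np.float64(0.66)), (157, np.float64(297.6), np.float64(2.58))]
(0.012, -0.012) [(130, np.float64(311.2), np.float64(0.97)), (133, np.float64(311.1), np.float64(1.07)), (136, np.float64(310.9), np.float64(-1.72)), (139, np.float64(310.8), np.float64(-1.55)), (142, np.float64(310.6), np.float64(-1.44)), (145, np.float64(310.4), np.float64(-1.24)), (148, np.float64(310.3), np.float64(-1.09)), (151, np.float64(310.1), np.float64(-1.77)), (154, np.float64(310.0), np.float64(-1.74)), (157, np.float64(309.8), np.float64(-1.72))]
```

View pics/p4.png

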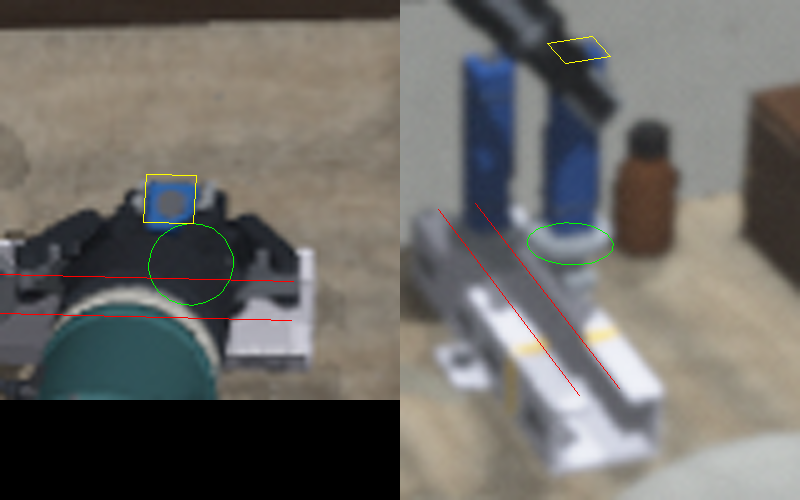

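>>> send_rows --steps '[0,-0.0039,0.0051,0,0,0,-1,0,-0.0039,0.0051,0,0,0,-1,0,-0.0039,0.0051,0,0,0,-1,0,-0.0039,0.0051,0,0,0,-1,0,-0.0039,0.0051,0,0,0,-1,0,0,0,0,0,0,-1,0,0,0,0,0,0,-1]'

```text
time: 7.7
ee_pos: [0.6495, 0.1238, 0.1504]
tcp_rot: [[-0.0, 0.765, 0.644], [1.0, 0.0, -0.0], [-0.0, 0.644, -0.765]]
contact_force: [-0.3, 0.0, -1.7]
opening: 0.272
```

```bash
python3 - <<'E'
from edge import *
a=grab('top','top4');b=grab('side','side4')
o=telemetry.get_obs();t=np.array(o['ee_pos']);Rt=np.array(o['tcp_rot']);print(t,o['contact_force'])
g=t+Rt@np.array([.0013,-.021,.0175]);print('pred grip',g.round(4))
b0=load('side0')
# slot edges, side0, red profile along world-x lines at z=.04 just -y of the mark
for y in (.085,.095,.105,.115,.135):
    xs=np.linspace(.608,.682,297); q=proj(b0,np.c_[xs,0*xs+y,0*xs+.04]).astype(np.float32)
    v=cv2.remap(b0['image'][...,1],q[None,:,0],q[None,:,1],cv2.INTER_CUBIC)[0].astype(float); v=np.convolve(np.pad(v,4,'edge'),np.ones(9)/9,'valid'); gr=np.gradient(v)
    print(y,'near lip end',xs[40:160][gr[40:160].argmin()].round(4),'far lip start',xs[130:240][gr[130:240].argmax()].round(4),'outer',xs[230:][gr[230:].argmin()].round(4), xs[:60][gr[:60].argmax()].round(4), v[::33].round().tolist())
x0,y0,x1,y1=290,140,340,205;im=cv2.resize(b['image'][y0:y1,x0:x1,::-1],None,fx=9,fy=9,interpolation=cv2.INTER_CUBIC)
cv2.imwrite('pics/p5.png',im)
E
```

```text
[0.64985589 0.12387024 0.1514105 ] [ 0.25145178 -0.26055782 -1.20667786]
pred grip [0.6451 0.1252 0.1245]
0.085 near lip end 0.6372 far lip start 0.6535 outer 0.6735 0.6122 [79.0, 179.0, 194.0, 172.0, 83.0, 71.0, 178.0, 194.0, 150.0]
0.095 near lip end 0.6375 far lip start 0.6545 outer 0.674 0.6135 [81.0, 179.0, 194.0, 170.0, 87.0, 73.0, 175.0, 193.0, 151.0]
0.105 near lip end 0.6362 far lip start 0.6535 outer 0.674 0.6135 [85.0, 177.0, 195.0, 171.0, 83.0, 74.0, 174.0, 193.0, 155.0]
0.115 near lip end 0.6375 far lip start 0.6545 outer 0.6742 0.6132 [81.0, 174.0, 190.0, 171.0, 84.0, 71.0, 168.0, 190.0, 154.0]
0.135 near lip end 0.6382 far lip start 0.654 outer 0.675 0.6128 [78.0, 171.0, 191.0, 167.0, 84.0, 74.0, 169.0, 191.0, 156.0]
```

View pics/p5.png

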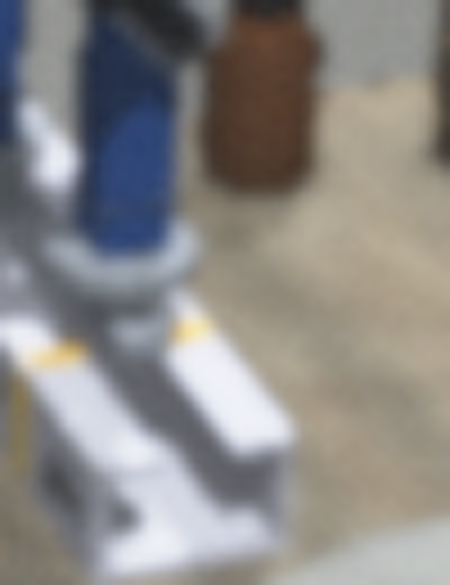

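```bash
python3 - <<'E'
from edge import *
b=load('side4'); a=load('top4'); g=np.array([.6451,.1252,.1245])
v=lambda P:((proj(b,np.array(P)+g)+.5-[290,140])*9).round(0).tolist()
print('head front low',v([[-.0085,-.022,-.078],[.0085,-.022,-.078]]),'up',v([[-.0085,-.022,-.068],[.0085,-.022,-.068]]))
th=np.linspace(0,2*np.pi,200)
for z in(-.058,-.05):
    q=np.array(v(np.c_[.022*np.cos(th),.022*np.sin(th),0*th+z])); print('collar',z,q.min(0),q.max(0))
edge(b,g,range(150,167,2))
# gray profiles: collar row and head rows
im=b['image'].astype(int)
for r in (167,168,169,170,175,176,177,178): print(r,im[r,292:316,:].mean(1).round().astype(int).tolist())
# top-face blue mask in the top view vs prediction
h=cv2.cvtColor(a['image'],cv2.COLOR_RGB2HSV); m=((h[...,0]>98)&(h[...,0]<125)&(h[...,1]>95)&(h[...,2]>60)); B=(210,135,240,175)
ys,xs=np.nonzero(m[B[1]:B[3],B[0]:B[2]]); print('blue top',xs.min()+B[0],xs.max()+B[0],ys.min()+B[1],ys.max()+B[1])
print('pred',proj(a,g+np.array([[x*.012,y*.012,.05] for x,y in((1,1),(1,-1),(-1,-1),(-1,1))])).round(1).tolist())
for r in range(140,170): print(r,im[0,0,0]*0 or a['image'][r,220:234].tolist()[5:9]) if r%2==0 else 0
E
```

```text
head front low [[124.0, 370.0], [179.0, 360.0]] up [[126.0, 340.0], [181.0, 330.0]]
collar -0.058 [ 49. 230.] [202. 307.]
collar -0.05 [ 50. 206.] [203. 283.]
(-0.012, 0.012) [(150, np.float64(298.1), np.float64(-0.76)), (152, np.float64(298.0), np.float64(0.09)), (154, np.float64(298.0), np.float64(-0.69)), (156, np.float64(297.9), np.float64(0.26)), (158, np.float64(297.8), np.float64(0.33)), (160, np.float64(297.7), np.float64(-0.43)), (162, np.float64(297.7), np.float64(-0.38)), (164, np.float64(297.6), np.float64(-0.22)), (166, np.float64(297.5), np.float64(1.62))]
(0.012, -0.012) [(150, np.float64(310.6), np.float64(-1.52)), (152, np.float64(310.5), np.float64(-1.45)), (154, np.float64(310.4), np.float64(-1.96)), (156, np.float64(310.3), np.float64(-1.2)), (158, np.float64(310.2), np.float64(-1.83)), (160, np.float64(310.1), np.float64(-1.78)), (162, np.float64(310.0), np.float64(-1.69)), (164, np.float64(309.9), np.float64(-1.68)), (166, np.float64(309.8), np.float64(-1.65))]
167 [105, 104, 116, 140, 155, 159, 155, 136, 109, 95, 91, 90, 92, 91, 99, 117, 147, 180, 188, 172, 151
[... 1272 characters left out ...]
 [[137, 125, 110], [137, 125, 109], [137, 125, 109], [136, 125, 108]]
150 [[93, 103, 123], [91, 102, 123], [88, 98, 115], [85, 95, 111]]
152 [[92, 96, 104], [84, 95, 118], [63, 95, 146], [46, 96, 159]]
154 [[93, 97, 105], [92, 95, 105], [87, 95, 112], [68, 97, 143]]
156 [[90, 95, 106], [89, 95, 109], [76, 95, 133], [46, 81, 129]]
158 [[45, 93, 155], [44, 93, 155], [39, 76, 130], [34, 46, 68]]
160 [[21, 38, 64], [26, 40, 63], [35, 42, 56], [38, 40, 46]]
162 [[40, 42, 48], [39, 42, 49], [39, 41, 48], [38, 42, 48]]
164 [[39, 41, 48], [40, 42, 49], [39, 42, 48], [38, 42, 47]]
166 [[40, 41, 49], [39, 42, 49], [38, 42, 47], [38, 42, 49]]
168 [[40, 42, 49], [39, 42, 48], [38, 41, 48], [39, 42, 49]]
```

Comparing the head's upper face and collar with the slot edges puts the post within about 1 mm of the slot centre in both cameras, against 2.5 mm of play. I'll lower it gently and watch the force.

>>> send_rows --steps '[0,-0.0021,0.0022,0,0,0,-1,0,-0.0019,0.0023,0,0,0,-1,0,-0.0019,0.0023,0,0,0,-1,0,-0.0019,0.0023,0,0,0,-1,0,0,0,0,0,0,-1,0,0,0,0,0,0,-1]'

```text
time: 8.4
ee_pos: [0.6493, 0.1238, 0.1386]
tcp_rot: [[0.0, 0.765, 0.644], [1.0, -0.0, 0.0], [0.0, 0.644, -0.765]]
contact_force: [-0.4, -0.7, -2.2]
opening: 0.274
```

>>> send_rows --steps '[0,-0.0019,0.0023,0,0,0,-1,0,-0.0019,0.0023,0,0,0,-1,0,-0.0019,0.0023,0,0,0,-1,0,-0.0006,0.0008,0,0,0,-1,0,0,0,0,0,0,-1,0,0,0,0,0,0,-1]'

```text
time: 9.0
ee_pos: [0.6496, 0.1238, 0.1289]
tcp_rot: [[-0.0, 0.765, 0.644], [1.0, -0.0, 0.0], [0.0, 0.644, -0.765]]
contact_force: [-0.2, 0.5, -2.2]
opening: 0.272
```

>>> send_rows --steps '[0,-0.0006,0.0008,0,0,0,-1,0,-0.0006,0.0008,0,0,0,-1,0,0,0,0,0,0,-1,0,0,0,0,0,0,-1]'

```text
time: 9.4
ee_pos: [0.6496, 0.1238, 0.1268]
tcp_rot: [[-0.0, 0.765, 0.644], [1.0, -0.0, 0.0], [0.0, 0.644, -0.765]]
contact_force: [-0.0, -0.5, -2.3]
opening: 0.268
```

>>> send_rows --steps '[0,-0.0006,0.0008,0,0,0,-1,0,-0.0006,0.0008,0,0,0,-1,0,0,0,0,0,0,-1,0,0,0,0,0,0,-1]'

```text
time: 9.8
ee_pos: [0.6497, 0.1238, 0.1248]
tcp_rot: [[0.0, 0.765, 0.644], [1.0, -0.0, -0.0], [0.0, 0.644, -0.765]]
contact_force: [0.4, -0.1, -2.1]
opening: 0.27
```

>>> send_rows --steps '[0,-0.0006,0.0008,0,0,0,-1,0,-0.0003,0.0004,0,0,0,-1,0,0,0,0,0,0,-1,0,0,0,0,0,0,-1]'

```text
time: 10.2
ee_pos: [0.6498, 0.1238, 0.1233]
tcp_rot: [[0.0, 0.765, 0.644], [1.0, -0.0, 0.0], [0.0, 0.644, -0.765]]
contact_force: [-0.1, -0.3, -2.4]
opening: 0.271
```

>>> send_rows --steps '[0,-0.0003,0.0004,0,0,0,-1,0,-0.0003,0.0004,0,0,0,-1,0,0,0,0,0,0,-1,0,0,0,0,0,0,-1]'

```text
time: 10.6
ee_pos: [0.6503, 0.1239, 0.1232]
tcp_rot: [[-0.0, 0.764, 0.645], [1.0, -0.0, 0.0], [0.0, 0.645, -0.764]]
contact_force: [-2.0, -1.3, 1.8]
opening: 0.271
```

Collar contact (+1.8 N) at the expected height. I'll open and withdraw along the tool axis.

>>> send_rows --steps '[0,0,0,0,0,0,-0.4,0,0,0,0,0,0,-0.2,0,0,0,0,0,0,0,0,0,0,0,0,0,0.1,0,0,0,0,0,0,0.1,0,0,0,0,0,0,0.1]'

```text
time: 11.2
ee_pos: [0.6499, 0.1238, 0.1224]
tcp_rot: [[-0.0, 0.765, 0.644], [1.0, -0.0, 0.0], [0.0, 0.644, -0.765]]
contact_force: [1.0, -0.1, -0.2]
opening: 0.545
```

>>> send_rows --steps '[0,0,-0.02,0,0,0,0.1,0,0,-0.03,0,0,0,0.1,0,0,-0.03,0,0,0,0.1,0,0,-0.03,0,0,0,0.1,0,0,-0.03,0,0,0,0.1,0,0,-0.03,0,0,0,0.1,0,0,0,0,0,0,0.1,0,0,0,0,0,0,0.1]'

```text
time: 12.0
ee_pos: [0.5405, 0.1239, 0.2532]
tcp_rot: [[-0.0, 0.764, 0.646], [1.0, -0.0, 0.001], [0.0, 0.646, -0.764]]
contact_force: [0.7, -0.7, -1.1]
opening: 0.549
```

```bash
python3 - <<'E'
from edge import *
a=grab('top','top5');b=grab('side','side5')
o=telemetry.get_obs();print(np.array(o['ee_pos']),np.array(o['tcp_rot']).round(3).tolist(),o['contact_force'],o['q'])
ims=[]
for f,B,k in((a,(160,130,260,200),4),(b,(260,105,360,205),4)):
    x0,y0,x1,y1=B;im=cv2.resize(f['image'][y0:y1,x0:x1,::-1],None,fx=k,fy=k,interpolation=cv2.INTER_CUBIC)
    ims.append(cv2.copyMakeBorder(im,0,400-im.shape[0],0,0,0))
cv2.imwrite('pics/p6.png',np.hstack(ims))
for n in [0]:
  pass
B=[(205,135,245,185),(290,115,325,175)]
p,c,n=fit([a,b],B,[.6425,.125,.098,0,0,0]);print(p.round(4),c,n)
E
```

```text
[0.54019276 0.12364166 0.25049138] [[0.0, 0.767, 0.642], [1.0, 0.0, -0.0], [-0.0, 0.642, -0.767]] [-0.40632538 -0.03273206 -0.48358068] [ 11.04435583 -19.02604733 107.34484618  -8.93756367  52.60697257
 -76.03929993]
[ 0.6452  0.126   0.0933 -0.3953 -0.0347  0.045 ] 52.57520953479431 [np.uint64(179), np.uint64(313)]
```

View pics/p6.png

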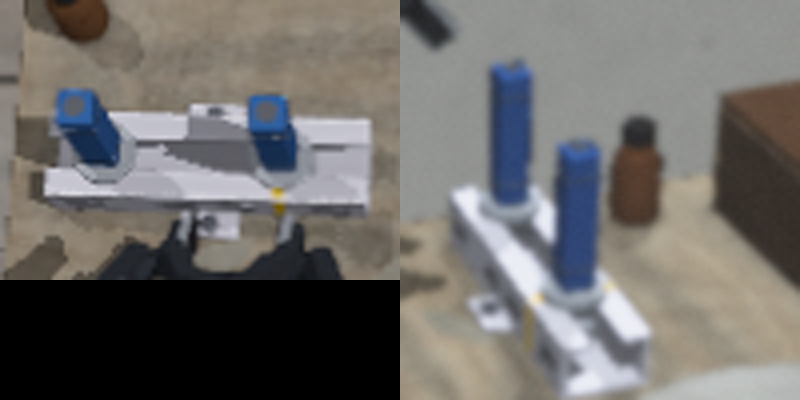

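The views show the post standing upright in the slot beside the yellow mark, collar down and the gripper clear. Next I'll turn the tool vertical and come over the post.

>>> send_rows --steps '[0,0,0,8,0,0,0.1,0,0,0,8,0,0,0.1,0,0,0,8,0,0,0.1,0,0,0,8,0,0,0.1,0,0,0,7.9,0,0,0.1,0,0,0,0,0,0,0.1,0,0,0,0,0,0,0.1]'

```text
time: 12.8
ee_pos: [0.5408, 0.1235, 0.2494]
tcp_rot: [[0.001, 1.0, 0.0], [1.0, -0.001, -0.001], [-0.001, 0.0, -1.0]]
contact_force: [-0.0, -0.6, -0.3]
opening: 0.548
```

>>> send_rows --steps '[0,0.034,0,0,0,0,0,0,0.034,0,0,0,0,0,0,0.034,0,0,0,0,0,0,0,0,0,0,0,0,0,0,0,0,0,0,0,0,0,0,0,0,0,0,0,0,0,0,0,0,0]'

```text
time: 13.5
ee_pos: [0.6412, 0.1241, 0.2542]
tcp_rot: [[-0.001, 1.0, 0.006], [1.0, 0.001, 0.0], [0.0, 0.006, -1.0]]
contact_force: [0.7, -0.1, -0.1]
opening: 0.503
```

>>> send_rows --steps '[0.001,0.001,0.03,0,0,0,0,0,0,0.03,0,0,0,0,0,0,0.03,0,0,0,0,0,0,0.025,0,0,0,0,0,0,0.015,0,0,0,0,0,0,0.008,0,0,0,0,0,0,0,0,0,0,0,0,0,0,0,0,0,0]'

```text
time: 14.3
ee_pos: [0.6446, 0.1249, 0.1165]
tcp_rot: [[-0.0, 1.0, 0.006], [1.0, 0.0, 0.0], [0.0, 0.006, -1.0]]
contact_force: [-0.3, -0.3, -0.1]
opening: 0.495
```

>>> send_rows --steps '[0,-0.001,0.003,0,0,0,0,0,0,0,0,0,0,-0.3,0,0,0,0,0,0,-0.5,0,0,0,0,0,0,-1,0,0,0,0,0,0,-1,0,0,0,0,0,0,-1,0,0,0,0,0,0,-1]' --squeeze 40

```text
time: 15.0
ee_pos: [0.6433, 0.1247, 0.1126]
tcp_rot: [[0.0, 1.0, 0.005], [1.0, -0.0, -0.0], [-0.0, 0.005, -1.0]]
contact_force: [0.1, -0.7, 4.1]
opening: 0.275
```

>>> send_rows --steps '[0,0,-0.001,0,0,0,-1,0,0,0,0,0,7.5,-1,0,0,0,0,0,7.5,-1,0,0,0,0,0,7.5,-1,0,0,0,0,0,7.5,-1,0,0,0,0,0,7.5,-1,0,0,0,0,0,7.5,-1,0,0,0,0,0,0,-1]'

```text
time: 15.8
ee_pos: [0.643, 0.1259, 0.1126]
tcp_rot: [[0.706, 0.708, 0.004], [0.708, -0.706, 0.002], [0.004, 0.001, -1.0]]
contact_force: [0.9, 1.4, 2.5]
opening: 0.278
```

>>> send_rows --steps '[0,0,0,0,0,7.5,-1,0,0,0,0,0,7.5,-1,0,0,0,0,0,7.5,-1,0,0,0,0,0,7.5,-1,0,0,0,0,0,7.5,-1,0,0,0,0,0,7.5,-1,0,0,0,0,0,0,-1,0,0,0,0,0,0,-1]'

```text
time: 16.6
ee_pos: [0.643, 0.125, 0.1126]
tcp_rot: [[1.0, 0.004, 0.004], [0.004, -1.0, 0.0], [0.004, -0.0, -1.0]]
contact_force: [0.4, -0.0, 0.4]
opening: 0.275
```

>>> send_rows --steps '[0,0,0.001,0,0,0,-1,0,0,0,0,0,0,-1,0,0,0,0,0,0,-0.4,0,0,0,0,0,0,-0.2,0,0,0,0,0,0,0,0,0,0,0,0,0,0,0,0,0,0,0,0,0]'

```text
time: 17.3
ee_pos: [0.6427, 0.1247, 0.1114]
tcp_rot: [[1.0, 0.0, 0.003], [0.0, -1.0, -0.0], [0.003, 0.0, -1.0]]
contact_force: [0.3, -0.3, -0.1]
opening: 0.498
```

>>> send_rows --steps '[0,0,-0.015,0,0,0,0,0,0,-0.025,0,0,0,0,0,0,-0.03,0,0,0,0,0,0,-0.03,0,0,0,0,0,0,-0.03,0,0,0,0,0,0,0,0,0,0,0]'

```text
time: 17.9
ee_pos: [0.6447, 0.1251, 0.2501]
tcp_rot: [[1.0, 0.0, 0.017], [0.0, -1.0, 0.001], [0.017, -0.001, -1.0]]
contact_force: [-0.3, 0.6, 1.1]
opening: 0.501
```

>>> send_rows --steps '[-0.04,0,0,0,0,0,0,-0.04,0,0,0,0,0,0,-0.04,0,0,0,0,0,0,-0.04,0,0,0,0,0,0,0,0,0,0,0,0,0,0,0,0,0,0,0,0]'

```text
time: 18.5
ee_pos: [0.4821, 0.1248, 0.2417]
tcp_rot: [[1.0, 0.0, 0.005], [0.0, -1.0, 0.0], [0.005, -0.0, -1.0]]
contact_force: [-0.0, 0.7, 0.5]
opening: 0.502
```

```bash
python3 - <<'E'
from edge import *
a=grab('top','top6');b=grab('side','side6')
o=telemetry.get_obs();print(np.array(o['ee_pos']),o['contact_force'],o['time'])
ims=[]
for f,B,k in((a,(160,130,260,230),4),(b,(260,105,360,205),4)):
    x0,y0,x1,y1=B;im=cv2.resize(f['image'][y0:y1,x0:x1,::-1],None,fx=k,fy=k,interpolation=cv2.INTER_CUBIC)
    ims.append(im)
cv2.imwrite('pics/p7.png',np.hstack(ims))
edge(b,np.array([.643,.125,.098]),range(145,176,4))
edge(load('side5'),np.array([.643,.125,.098]),range(145,176,4))
E
```

```text
[0.48341941 0.12478878 0.24163872] [-0.13914681 -0.9759682  -0.27008745] 18.6
(-0.012, 0.012) [(145, np.float64(297.6), np.float64(0.56)), (149, np.float64(297.4), np.float64(0.65)), (153, np.float64(297.3), np.float64(0.85)), (157, np.float64(297.1), np.float64(0.2)), (161, np.float64(297.0), np.float64(0.36)), (165, np.float64(296.8), np.float64(0.52)), (169, np.float64(296.7), np.float64(-3.47)), (173, np.float64(296.5), np.float64(0.58))]
(0.012, -0.012) [(145, np.float64(310.1), np.float64(-0.97)), (149, np.float64(309.9), np.float64(-0.78)), (153, np.float64(309.7), np.float64(-1.45)), (157, np.float64(309.5), np.float64(-1.3)), (161, np.float64(309.3), np.float64(-1.15)), (165, np.float64(309.1), np.float64(-0.92)), (169, np.float64(308.9), np.float64(-0.69)), (173, np.float64(308.7), np.float64(-1.29))]
(-0.012, 0.012) [(145, np.float64(297.6), np.float64(1.53)), (149, np.float64(297.4), np.float64(0.69)), (153, np.float64(297.3), np.float64(0.85)), (157, np.float64(297.1), np.float64(1.04)), (161, np.float64(297.0), np.float64(1.23)), (165, np.float64(296.8), np.float64(1.37)), (169, np.float64(296.7), np.float64(-3.51)), (173, np.float64(296.5), np.float64(0.61))]
(0.012, -0.012) [(145, np.float64(310.1), np.float64(-0.97)), (149, np.float64(309.9), np.float64(-0.74)), (153, np.float64(309.7), np.float64(-0.64)), (157, np.float64(309.5), np.float64(-0.43)), (161, np.float64(309.3), np.float64(-0.97)), (165, np.float64(309.1), np.float64(-0.82)), (169, np.float64(308.9), np.float64(-0.58)), (173, np.float64(308.7), np.float64(-0.52))]
```

View pics/p7.png

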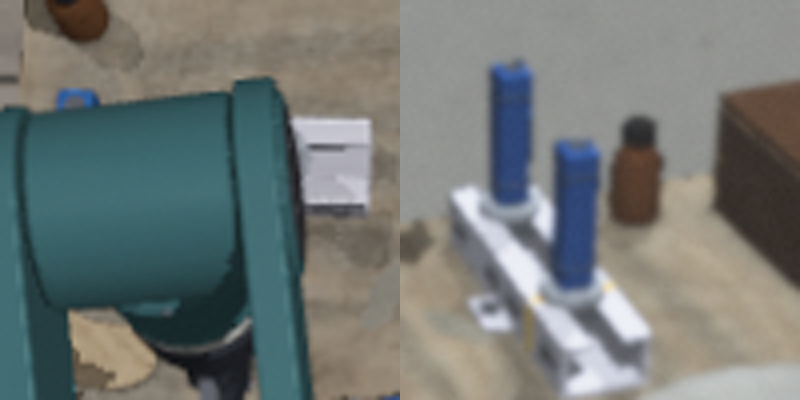

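The side view shows the post upright with its collar on the strut at the mark, and the gripper clear. The opening stayed at 24 mm through the turn, so the square grip turned with the jaws. I'll hand it in.

```bash
python3 -c "
from workcell import manip; print(manip.finish_job())"
```

```text
the job is handed in; nothing more can be done
None
```

I took the post from its rest and stood it in the slot at the yellow mark, collar down, and let go. I then re-gripped it from above, gave it a quarter turn, let go and backed away. The job was handed in after about 18.6 s.

**What the last checks showed:**
- **Position:** in the side view the post stands upright with its collar on the strut at the mark. The robot was clear of it, with forces within the sensor's noise.
- **Quarter turn:** I inferred this rather than saw it. The jaws turned 90° (final tool x axis within about 0.3° of the strut's x) and stayed closed on 24 mm, with only small forces. The head is hidden under the lips and the square grip looks the same after 90°.

**Checks that failed or disagreed:**
- **Last top view:** the arm blocked most of it, so the final check rests on the side camera alone.
- **Slot position:** the two cameras differed by 2 to 3 mm across the slot. The head still went in without touching the lips.
- **Yaw before the turn:** an automatic fit gave about -0.4 rad, with tilt readings of 0.03 to 0.05 rad. I set it aside because the fit handles the grip's edges badly and the top picture showed the post aligned.

I did not measure the tape roll, rib and cutter again; the gripper never went near them.

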